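# Seat a casting in a hydraulic clamping fixture and pump it up to pressure

## Robot

A 6-joint arm with a two-finger parallel gripper is mounted at the origin on a cart in front of the work surface, level with it; the furniture and walls round the work are solid. World frame = base frame: x ahead of the robot, y to its left, z up, the work surface at z = 0. Lengths are in m, angles in degrees, forces in N, time in s.
With the tool pointing down it reaches from about 0.375 to 0.9 m from the base axis. Payload 3.1 kg.
Tool frame: the origin (TCP) lies at the very end of the fingers, on their centre line; the grasp point (between the pads) lies 19 mm behind it; z points along the fingers, y is the direction in which the jaws open and shut (so a half turn about z gives the same grasp; the last joint's range is limited). The gripper opens to 87 mm and grips with 3 to 60 N. Pads are 19 mm wide; open, the fingers measure 117 mm over their backs; the gripper's body (75 mm by 190 mm) begins 51 mm behind the grasp point.
Start: joints at [-87.519, 30.224, 82.088, -0, 67.689, -10.227], TCP at [0.138, -0.61, 0.223] pointing down, gripper open.
Joint ranges: [-176.69, 176.69], [-43.24, 126.21], [12.49, 139.97], [-82, 262], [0, 151.66], [-163.58, 163.58]. Speed limits (degrees/s): [159.86, 159.86, 180, 180, 180, 180].

## Interface

Orientations are given as a 3x3 rotation matrix whose columns are the frame's x, y, z axes.
In Python, from rig import readout, capture, camera_model, bot, spot_in, regions_of gives the robot as it stands.
- The arm moves only by the tool send_rows, never from a script. Its argument "moves" is a list that holds one entry, the list of rows, each a list of 7 numbers: the turn, a rotation vector about the tool's x, y, z in degrees, then the shift along the tool's x, y, z in cm, then the opening, from -1 (shut) to 1 (fully open). A call has exactly 5 rows; each row shifts and turns the commanded pose from where the row before left it, along the tool's axes as they then stand; what a row does not reach is not made up. A row lasts 1/10 s, in which the tool goes at most 50 mm and 8.59 degrees, less where a joint would pass 70% of its speed; a pose out of reach is approached as far as the arm can. A call with a gripper value outside its range is refused whole. The fingers move at their own pace and stop on an object; the grip force is fixed at half the most. Time passes only in rows, so rows that do not move let the fingers close, or fill a call up. It gives the time, the measured TCP pose, the force and the opening at its end, in the units of the state.
- readout.read_state(): the state, without advancing time (a new reading comes with each control period).
- capture(name): name is "scene" or "top" or "wrist"; returns the picture (400x640x3 uint8, blue, green, red); there is no depth.
- camera_model(name): a dict with "camera_matrix" (3x3 intrinsics, pixels), "pose" (4x4, takes a point from camera to world coordinates). Camera axes: x right, y up, looking along -z (the intrinsics and any distortion apply to the point x, -y, -z); pixel columns grow to the right and rows downward; lengths in m; the calibration is good to about 2 mm. A picture is of the moment at which its call begins: read the wrist's pose just before it. camera_model takes no time and is no camera call; for the wrist camera it gives the pose at the moment of the call.
- bot.hand_in(): hands the job in, once; it reports no verdict.
Trained networks look in the newest picture that a camera, given by its name, has taken for a name from the list of things; names that differ only in an ending like _2 or _b are one class to them, and where a whole thing is asked for, a point or a joint stands for the part that bears it (a point fixed in the world has none). Each returns a list of dicts, best first, with "p" (0 to 1); they miss things now and then, are a little off and sometimes report something else, mostly with a low value. They report only what shows in the picture. A call takes as long as a camera call.
- spot_in(camera, thing): "location" ([x, y, z] in m, in world coordinates, good to about 4 mm: the middle of the surface that is visible of it).
- regions_of(camera, thing): "mask" (400x640 bool, what is visible of it).
The state is a dict: "time_s": time; "joint_positions": joint angles; "qvel": joint speeds; "tau": joint torques, N m; "position": TCP position; "tcp_rot": TCP orientation; "force": force on the tool from outside, world axes, zero at the start; "moment": the same for the moment, N m; "opening": opening from 0.0 (shut) to 1.0 (fully open).
Only numpy, scipy, OpenCV 4.12 (cv2) and the standard library are available. Lean on these libraries where they do the work, as an engineer would, in place of code of your own. Each camera call takes 0.05 s, during which the arm holds its last target. There are 200 camera calls.

## Task

Get the casting that stands in the lane of the clamping fixture clamped for deburring: slide it along the plate, without lifting it, until it is fully home against the back stop, and push the release lever round to its closed end stop. Then work the pump plunger with full strokes until the indicator pin stands fully out, and let the plunger come back up; the pin is only to be watched, not touched, and the other things on the bench stay where they are.

Things in the scene. Friction and masses are not known exactly. Their poses are not given: they have to be found in the camera images.
- fixture: Hydraulic clamping fixture, fixed: steel plate 186 x 124 x 12 mm. Origin on the bench under the lane; x runs along the lane to the back stop, y left, z up. Lane 53 mm wide from x = -83 mm, rails 20 mm above the bench; from x = -20 fixed jaw (34 high) right, ram cylinder (42 high) left. Behind the stop the grey pump housing, x 40 to 95, y -50 to 58, top 44 above the bench.
- stop_face (a point): Point on the face of the back stop, in the middle of the lane, 22 mm above the bench (28, 0, 22 mm in the fixture's frame; same axes). The stop is 44 mm wide, and reaches 34 mm above the bench.
- boss: The casting to be clamped: dark round boss, 50 mm in diameter at its foot (sides nearly upright up to 18 mm), 32 mm at the top, 30 mm high, 0.3 kg, loose on the plate in the lane, 45 to 60 mm short of home. Origin at the centre of its underside, 12 mm above the bench. Home: touching the back stop, origin 25 mm before the stop's face. Its turn does not matter.
- ram: Steel nose of the ram, 20 mm in diameter, axis 26 mm above the bench, on the left of the lane's inner end, 24 mm before the stop's face; origin at the centre of its nose face. It moves to the right (fixture -y) by up to 18 mm as the pin comes out and by itself presses the casting sideways, a few mm, onto the fixed jaw.
- lever (a joint): Release lever of the pump, angle in rad: 0 = closed (end stop, lever points along the fixture's +x, away from the lane), 1.4 = open (about square to that, over the right side, fixture -y). From above it turns counter-clockwise to close. It starts open at 1.0 to 1.3, stays where it is left and takes about 3 N at the ball. While it is open the pump moves nothing.
- lever_pivot (a point): On the lever's vertical axis, 56 mm above the bench, at 74, -38 mm in the fixture's frame: hub 21 mm in diameter.
- lever_ball (a point): Centre of the black ball, 16 mm in diameter, at the lever's end, 42 mm from the pivot axis and 61 mm above the bench; the arm between is a round bar of 8 mm, 56 to 60 mm above the bench, with 8 mm of air under it over the pump body's top.
- plunger (a joint): Pump plunger, m pressed down from rest: 0 = up, 0.022 = bottom. A spring returns it; pressing takes 3 N at the top and up to about 12 N near the bottom. A stroke counts when pressed below about 0.018 and let up again fully.
- plunger_top (a point): Centre of the top of the plunger's black mushroom head, 40 mm in diameter, 87 mm above the bench at rest, at 66, 0 mm in the fixture's frame; pressed straight down.
- pin (a joint): Indicator pin, m out of its gland: it starts at 0 to 0.011, rises by up to 5 mm with every full stroke while the lever is closed, stays there, and stands fully out at about 0.025, where it rises no further. 3 to 5 strokes are needed; one too many does no harm.
- pin_top (a point): Top of the steel indicator pin, 9 mm in diameter, in a brass gland on the pump body, 46 mm to the left of the plunger (62, 46 mm in the fixture's frame); 55 mm above the bench at joint value 0, 80 mm when fully out.
- boss_left: Another such casting, waiting on the bench to the left; leave alone. Origin at the centre of its underside.
- boss_right: Another such casting waiting on the bench to the left; leave alone. Origin at the centre of its underside.
- deburr: Deburring tool with blue handle, 118 mm long, lying on the bench; leave alone. Origin under its middle.
- caliper: Vernier caliper, 210 mm long, lying on the bench; leave alone. Origin under its middle.
- flap_disc: Flap disc, 94 mm in diameter and 15 mm thick, lying on the bench; leave alone. Origin at the centre of its underside.
- spanner: Spanner, 224 mm long, lying on the bench; leave alone. Origin under its middle.
- oil_can: Green oil can with a bent spout, 62 mm in diameter, 123 mm high; leave alone. Origin at the centre of its underside.

How it is judged:
By the outcome, as a careful person would: the job done as asked, in the order asked, and still so for the second after the job is handed in, with the robot touching nothing.
It also fails if it takes over 58 s, if anything falls off the work surface, if the arm or the gripper's body presses on something with over 40 N, if the wrist force passes 120 N, or if a joint passes its speed limit or range.

## Working session

There is one attempt and no reset: what is moved stays moved. The work goes in short steps, Python scripts to look and compute and a tool call to move; the robot and the scene stay as the last step left them, time stands still between calls to the robot, and variables do not carry over. Pictures are saved under pics/ and viewed, about 8 in all and at most 12, crops included, and the job is handed in when it is done.

Besides the shell and the picture viewer there is one more tool, called after "Emit:" by a JSON object that holds its "api" and its "payload". send_rows: Moves the arm, as the interface text tells. Its arguments: {"type":"object","properties":{"moves":{"type":"array","items":{"type":"array","items":{"type":"array","items":{"type":"number"}}}}},"required":["moves"]}

```bash
ls; mkdir -p pics; python3 - <<'E'
from rig import *
import cv2,numpy as np
s=readout.read_state();print(s['time_s'],s['position'],s['tcp_rot'],s['opening'])
for c in("scene","top"):
    im=capture(c);cv2.imwrite(f"pics/{c}0.png",im)
    m=camera_model(c);print(c,np.round(m['camera_matrix'],1).tolist(),np.round(m['pose'],3).tolist(),[k for k in m])
    for t in("boss","lever_ball","lever_pivot","plunger_top","pin_top","ram","fixture","stop_face"):
        print(t,[(np.round(d['location'],3).tolist(),round(d['p'],2)) for d in spot_in(c,t)[:3]])
E
```

```text
pics
0.0 [ 0.13748155 -0.60895504  0.22156592] [[ 9.75500049e-01  2.19999189e-01 -1.09529053e-04]
 [ 2.19998918e-01 -9.75497789e-01  2.13069356e-03]
 [ 3.61905506e-04 -2.10258795e-03 -9.99997724e-01]] 1.0060998332597917
scene [[382.4, 0.0, 317.9], [0.0, 382.4, 204.4], [0.0, 0.0, 1.0]] [[-0.863, 0.259, -0.433, 0.079], [-0.504, -0.469, 0.725, 0.796], [-0.015, 0.845, 0.535, 0.682], [0.0, 0.0, 0.0, 1.0]] ['camera_matrix', 'pose']
boss [([0.452, -0.121, 0.031], 0.75)]
lever_ball [([0.471, -0.269, 0.063], 0.36)]
lever_pivot [([0.496, -0.195, 0.029], 0.83), ([0.54, 0.287, 0.012], 0.23)]
plunger_top [([0.629, -0.315, 0.012], 0.42)]
pin_top []
ram []
fixture [([0.498, -0.192, 0.027], 0.64)]
stop_face [([0.494, -0.192, 0.028], 0.87), ([0.56, 0.187, 0.003], 0.7)]
top [[448.6, 0.0, 319.0], [0.0, 448.6, 201.8], [0.0, 0.0, 1.0]] [[0.012, 0.983, -0.182, 0.342], [-1.0, 0.015, 0.011, 0.013], [0.013, 0.182, 0.983, 1.144], [0.0, 0.0, 0.0, 1.0]] ['camera_matrix', 'pose']
boss [([0.457, -0.136, 0.029], 0.72), ([0.434, -0.025, 0.019], 0.37)]
lever_ball [([0.473, -0.277, 0.06], 0.48), ([0.681, 0.307, 0.054], 0.15)]
lever_pivot [([0.492, -0.188, 0.018], 0.84)]
plunger_top [([0.515, -0.241, 0.085], 0.46)]
pin_top []
ram []
fixture []
stop_face [([0.49, -0.191, 0.018], 0.92)]
```

```bash
python3 - <<'E'
import cv2,numpy as np
t=cv2.imread('pics/top0.png');s=cv2.imread('pics/scene0.png')
cv2.imwrite('pics/a.png',np.vstack([cv2.resize(t[100:330,270:590],None,fx=2.5,fy=2.5,interpolation=2)]))
cv2.imwrite('pics/b.png',s)
E
```

```text
(no output)
```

View pics/a.png

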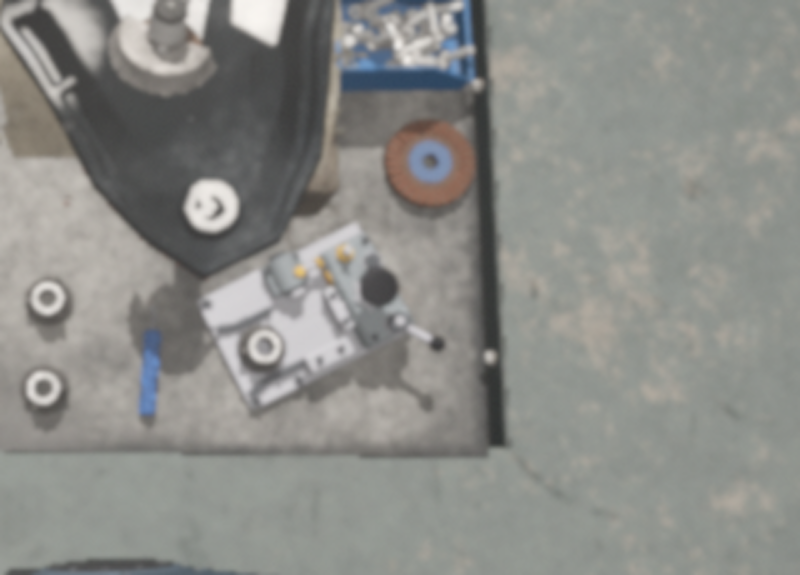

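View pics/b.png

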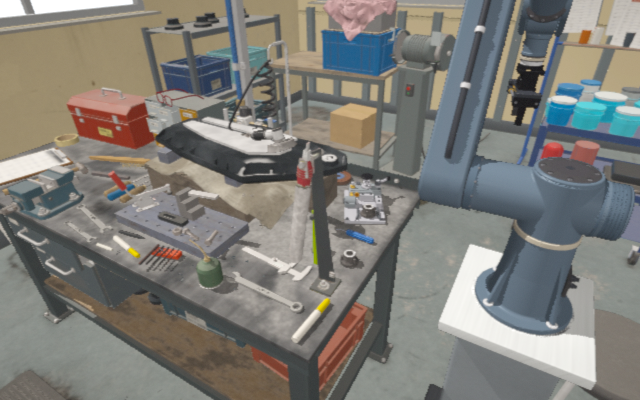

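The top view shows the fixture at about px (352–432, 190–262). The lane runs right and up, with the boss at (375,239), plunger at (422,214) and lever ball at (444,237). The scene view shows a big black part overhanging on the far left side of the fixture. I'll move the wrist camera in for a closer look.

```bash
cat > h.py <<'E'
from rig import *
import numpy as np,cv2
from scipy.spatial.transform import Rotation as R
def go(target,yaw=None):
    "tool-axis shift (cm) to the target and turn about tool z (deg) so that tool x points at world yaw"
    s=readout.read_state();Rt=np.array(s['tcp_rot']);p=np.array(s['position'])
    cur=np.degrees(np.arctan2(Rt[1,0],Rt[0,0]))
    print('t',round(s['time_s'],2),'p',p.round(4),'yaw',round(cur,2),'F',np.round(s['force'],1),'shift cm',(Rt.T@(np.array(target)-p)*100).round(2), 'turn z',None if yaw is None else round(-((yaw-cur+180)%360-180),2))
def pix(c,P,m=None):
    m=m or camera_model(c);T=np.linalg.inv(m['pose']);q=(T[:3,:3]@np.atleast_2d(P).T).T+T[:3,3]
    q=q*[1,-1,-1];u=q@np.array(m['camera_matrix']).T;return u[:,:2]/u[:,2:]
def ray(c,uv,z,m=None):
    m=m or camera_model(c);uv=np.atleast_2d(uv);d=np.c_[uv,np.ones(len(uv))]@np.linalg.inv(m['camera_matrix']).T*[1,-1,-1]
    T=np.array(m['pose']);d=d@T[:3,:3].T;return T[:3,3]+d*((z-T[2,3])/d[:,2])[:,None]
E
python3 - <<'E'
from h import *
m=camera_model('wrist');s=readout.read_state()
Rt=np.array(s['tcp_rot']);T=np.array(m['pose'])
print((Rt.T@(T[:3,3]-s['position'])).round(3),(Rt.T@T[:3,:3]).round(2).tolist(),np.round(m['camera_matrix'],0).tolist())
go([0.43,-0.22,0.25],12)
E
```

```text
[ 0.085 -0.001 -0.162] [[-0.0, 0.95, 0.31], [1.0, 0.0, -0.0], [-0.0, 0.31, -0.95]] [[349.0, 0.0, 320.0], [0.0, 349.0, 199.0], [0.0, 0.0, 1.0]]
t 0.9 p [ 0.1375 -0.6096  0.2226] yaw 12.71 F [ 0.6 -0.6 -0. ] shift cm [ 37.1  -31.58  -2.74] turn z 0.71
```

Emit:
{"api": "send_rows", "payload": {"moves": [[[0, 0, 0, 2.7, -2.0, -0.4], [0, 0, 0, 2.7, -2.0, -0.4], [0, 0, 0, 2.7, -2.0, -0.4], [0, 0, 0, 2.7, -2.0, -0.4], [0, 0, 0, 2.7, -2.0, -0.4]]]}}

```text
validation failed for argument at $.mo...
```

Rows need the seventh number (gripper); I'll close it on the way.

Emit:
{"api": "send_rows", "payload": {"moves": [[[0, 0, 0, 2.7, -2.0, -0.4, -1], [0, 0, 0, 2.7, -2.0, -0.4, -1], [0, 0, 0, 2.7, -2.0, -0.4, -1], [0, 0, 0, 2.7, -2.0, -0.4, -1], [0, 0, 0, 2.7, -2.0, -0.4, -1]]]}}

```text
time_s: 1.4
position: [0.2479, -0.4814, 0.2428]
tcp_rot: [[0.976, 0.22, 0.0], [0.22, -0.976, -0.0], [0.0, 0.0, -1.0]]
force: [-0.2, -0.0, 0.4]
opening: 0.632
```

Emit:
{"api": "send_rows", "payload": {"moves": [[[0, 0, 0, 2.7, -2.0, -0.4, -1], [0, 0, 0, 2.7, -2.0, -0.4, -1], [0, 0, 0, 2.7, -2.0, -0.4, -1], [0, 0, 0, 2.7, -2.0, -0.4, -1], [0, 0, 0, 2.7, -2.0, -0.4, -1]]]}}

```text
time_s: 1.9
position: [0.3577, -0.3541, 0.2629]
tcp_rot: [[0.976, 0.22, 0.0], [0.22, -0.976, -0.0], [0.0, 0.0, -1.0]]
force: [-0.2, -1.1, 0.0]
opening: 0.169
```

Emit:
{"api": "send_rows", "payload": {"moves": [[[0, 0, 0, 2.7, -2.0, -0.4, -1], [0, 0, 0, 2.7, -2.0, -0.4, -1], [0, 0, 0, 2.7, -2.0, -0.4, -1], [0, 0, 0, 2.7, -2.0, -0.4, -1], [0, 0, 0, 0, 0, 0, -1]]]}}

```text
time_s: 2.4
position: [0.4468, -0.2507, 0.2793]
tcp_rot: [[0.974, 0.224, 0.002], [0.224, -0.974, 0.0], [0.002, 0.0, -1.0]]
force: [-0.1, 0.3, 0.6]
opening: 0.002
```

```bash
python3 - <<'E'
from h import *
go([0.47,-0.22,0.25],27)
im=capture('wrist');m=camera_model('wrist');np.savez('m1.npz',**m);cv2.imwrite('pics/w1.png',im)
for t in("boss","lever_ball","lever_pivot","plunger_top","pin_top","ram","stop_face"):
    print(t,[(np.round(d['location'],4).tolist(),round(d['p'],2),pix('wrist',d['location'],m).round(0).tolist()) for d in spot_in('wrist',t)[:3]])
E
```

```text
t 2.4 p [ 0.4468 -0.2507  0.2793] yaw 12.97 F [-0.1  0.3  0.6] shift cm [ 2.94 -2.47  2.93] turn z -14.03
boss [([0.4606, -0.1437, 0.0327], 0.96, [[232.0, 129.0]])]
lever_ball [([0.4754, -0.2816, 0.0578], 0.88, [[353.0, 147.0]])]
lever_pivot [([0.5012, -0.1955, 0.0202], 0.98, [[284.0, 104.0]]), ([0.5501, -0.2159, 0.063], 0.55, [[309.0, 61.0]])]
plunger_top [([0.5106, -0.2414, 0.0881], 0.66, [[325.0, 108.0]])]
pin_top [([0.5469, -0.2178, 0.0638], 0.44, [[310.0, 65.0]]), ([0.6248, -0.3222, 0.013], 0.19, [[419.0, 17.0]])]
ram [([0.5121, -0.1735, 0.0301], 0.58, [[266.0, 90.0]])]
stop_face [([0.4981, -0.1962, 0.0159], 0.96, [[285.0, 106.0]])]
```

View pics/w1.png

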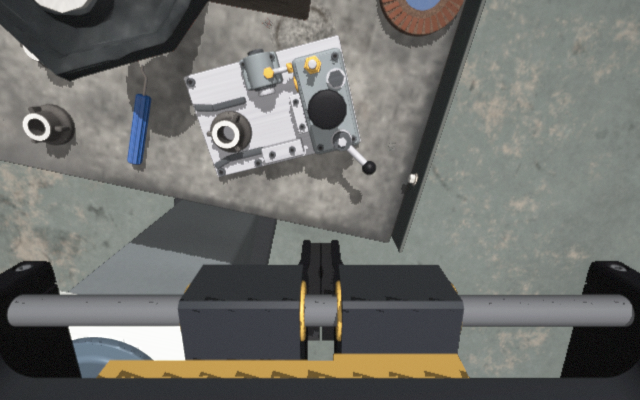

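```bash
python3 - <<'E'
from h import *
m=dict(np.load('m1.npz'))
uv=[(327,109),(342,142),(312,64)];z=[.087,.062,.06];F=np.array([[66,0],[74,-38],[62,46]])/1e3
W=np.array([ray('w',u,h,m)[0,:2] for u,h in zip(uv,z)])
a=F-F.mean(0);b=W-W.mean(0);th=np.arctan2((a[:,0]*b[:,1]-a[:,1]*b[:,0]).sum(),(a*b).sum())
Rm=np.array([[np.cos(th),-np.sin(th)],[np.sin(th),np.cos(th)]]);t=W.mean(0)-Rm@F.mean(0)
print(np.degrees(th),t,(W-F@Rm.T-t).round(4).tolist())
L=lambda u,h:((ray('w',u,h,m)[0,:2]-t)@Rm*1e3).round(1)
for n,u,h in[('TL',(187,79),.012),('TR',(340,38),.012),('BL',(224,177),.012),('ball',(369,168),.061),('bosstop',(229,132),.042),('blacktip',(70,77),.1),('blacktip',(205,0),.1)]:print(n,L(u,h))
im=cv2.imread('pics/w1.png')
def P(x,y,h):return pix('w',np.r_[Rm@np.array([x,y])/1e3+t,h/1e3],m)[0]
for q in[(66,0,87),(74,-38,60),(62,46,55),(28,0,22),(28,22,34),(28,-22,34),(-83,26,20),(-83,-26,20),(-20,26,20),(-20,-26,20),(40,-50,44),(95,-50,44),(95,58,44),(40,58,44)]:
    cv2.drawMarker(im,tuple(int(v*1) for v in P(*q).round()),(0,0,255),0,4,1)
cv2.imwrite('pics/w1c.png',cv2.resize(im[20:210,160:400],None,fx=3.1,fy=3.1,interpolation=2))
np.savez('fix.npz',R=Rm,t=t,th=th)
E
```

```text
-63.20923651398497 [ 0.4795397  -0.18453182] [[0.0006, 0.0001], [-0.0005, -0.0002], [-0.0002, 0.0]]
TL [-83.3  67.9]
TR [98.9 67.8]
BL [-79.3 -53.7]
ball [ 96.7 -74. ]
bosstop [-46.9  -0.1]
blacktip [-156.9   86. ]
blacktip [-15.1 115.8]
```

View pics/w1c.png

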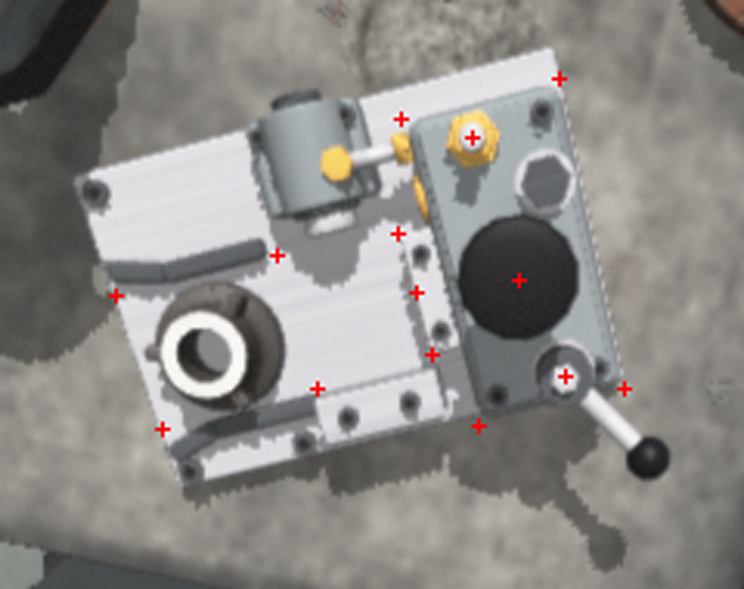

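```bash
python3 - <<'E'
from h import *
m=dict(np.load('m1.npz'));f=np.load('fix.npz')
for z in(0.02,.05,.08,.11,.14,.17,.2):
    q=[((ray(c,u,z,mm)[0,:2]-f['t'])@f['R']*1e3).round(0).tolist() for c,u,mm in(('w',(70,77),m),('top',(352,209),None),('w',(205,0),m),('top',(270+275/2.5,100+240/2.5),None))]
    print(z,q)
c=f['R'];
for n,p in[('behind',(-90,0)),('home',(-30,0)),('plunger',(66,0))]:print(n,c@np.array(p)/1e3+f['t'])
go([0.47,-0.22,0.25],26.8)
E
```

```text
0.02 [[-209.0, 101.0], [-67.0, 93.0], [-34.0, 138.0], [13.0, 92.0]]
0.05 [[-189.0, 95.0], [-71.0, 90.0], [-27.0, 129.0], [6.0, 88.0]]
0.08 [[-170.0, 90.0], [-76.0, 86.0], [-20.0, 121.0], [-1.0, 85.0]]
0.11 [[-150.0, 84.0], [-81.0, 83.0], [-13.0, 113.0], [-7.0, 82.0]]
0.14 [[-131.0, 78.0], [-85.0, 79.0], [-6.0, 105.0], [-14.0, 78.0]]
0.17 [[-112.0, 73.0], [-90.0, 76.0], [1.0, 97.0], [-21.0, 75.0]]
0.2 [[-92.0, 67.0], [-94.0, 73.0], [8.0, 88.0], [-27.0, 72.0]]
behind [ 0.43897367 -0.10419256]
home [ 0.46601769 -0.15775207]
plunger [ 0.50928812 -0.24344728]
t 2.8 p [ 0.444  -0.2542  0.2784] yaw 12.61 F [-0.3  0.1  0. ] shift cm [ 3.28 -2.77  2.84] turn z -14.19
```

Emit:
{"api": "send_rows", "payload": {"moves": [[[0, 0, -7.8, 0, 0, 0, -1], [0, 0, -7.8, 0, 0, 0, -1], [0, 0, -7.8, 0, 0, 0, -1], [0, 0, -7.8, 0, 0, 0, -1], [0, 0, -7.8, 0, 0, 0, -1]]]}}

```text
time_s: 3.3
position: [0.4442, -0.254, 0.2784]
tcp_rot: [[0.616, 0.788, -0.0], [0.788, -0.616, 0.0], [-0.0, -0.0, -1.0]]
force: [-0.2, 0.0, -0.2]
opening: 0.006
```

Emit:
{"api": "send_rows", "payload": {"moves": [[[0, 0, -7.8, 0, 0, 0, -1], [0, 0, -7.8, 0, 0, 0, -1], [0, 0, -7.8, 0, 0, 0, -1], [0, 0, -7.8, 0, 0, 0, -1], [0, 0, -7.8, 0, 0, 0, -1]]]}}

```text
time_s: 3.8
position: [0.4442, -0.254, 0.2785]
tcp_rot: [[-0.017, 1.0, -0.0], [1.0, 0.017, 0.0], [0.0, -0.0, -1.0]]
force: [-0.2, 0.8, 0.0]
opening: 0.004
```

Emit:
{"api": "send_rows", "payload": {"moves": [[[0, 0, -7.8, 0, 0, 0, -1], [0, 0, -7.8, 0, 0, 0, -1], [0, 0, -7.8, 0, 0, 0, -1], [0, 0, -7.8, 0, 0, 0, -1], [0, 0, -7.8, 0, 0, 0, -1]]]}}

```text
time_s: 4.3
position: [0.4442, -0.254, 0.2785]
tcp_rot: [[-0.642, 0.767, -0.0], [0.767, 0.642, 0.0], [0.0, -0.0, -1.0]]
force: [-0.4, -0.1, 0.0]
opening: 0.007
```

Emit:
{"api": "send_rows", "payload": {"moves": [[[0, 0, -7.8, 0, 0, 0, -1], [0, 0, -7.8, 0, 0, 0, -1], [0, 0, -7.8, 0, 0, 0, -1], [0, 0, -7.8, 0, 0, 0, -1], [0, 0, -7.8, 0, 0, 0, -1]]]}}

```text
time_s: 4.8
position: [0.4442, -0.254, 0.2784]
tcp_rot: [[-0.981, 0.192, -0.0], [0.192, 0.981, 0.0], [0.0, 0.0, -1.0]]
force: [-0.9, -0.3, 0.7]
opening: 0.007
```

Emit:
{"api": "send_rows", "payload": {"moves": [[[0, 0, -7.8, 0, 0, 0, -1], [0, 0, -7.8, 0, 0, 0, -1], [0, 0, -7.8, 0, 0, 0, -1], [0, 0, -7.8, 0, 0, 0, -1], [0, 0, -7.6, 0, 0, 0, -1]]]}}

```text
time_s: 5.3
position: [0.4442, -0.254, 0.2785]
tcp_rot: [[-0.885, -0.466, -0.0], [-0.466, 0.885, 0.0], [0.0, 0.0, -1.0]]
force: [0.3, 0.0, 0.3]
opening: 0.001
```

```bash
python3 - <<'E'
from h import *
go([0.4322,-0.0908,0.15],206.8)
im=capture('wrist');m=camera_model('wrist');np.savez('m2.npz',**m);cv2.imwrite('pics/w2.png',im)
print(readout.read_state()['joint_positions'])
E
```

```text
t 5.3 p [ 0.4442 -0.254   0.2785] yaw -152.25 F [0.3 0.  0.3] shift cm [-6.54 15.   12.85] turn z 0.95
[-4.22827697e+01  1.75993365e+01  9.40827009e+01 -2.30212681e-03
  6.83198863e+01 -1.60230139e+02]
```

View pics/w2.png

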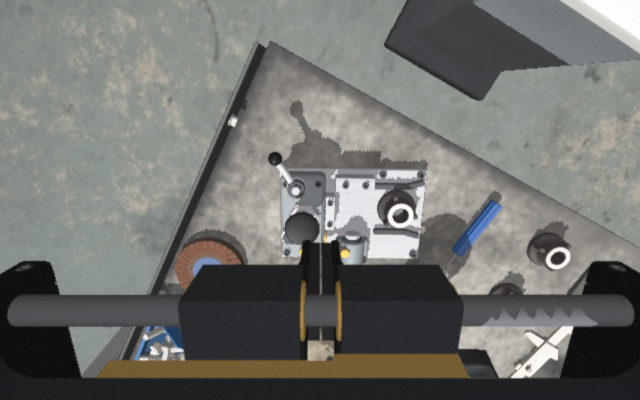

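The fixture shows in full: plunger (302,228), hub (296,188), ball (275,159), boss top (400,214). I'll cross-check the fixture frame from this opposite view.

```bash
python3 - <<'E'
from h import *
m=dict(np.load('m2.npz'));f=np.load('fix.npz')
for n,u,z in[('plunger',(302,227.5),.087),('hub',(296,187.5),.062),('ball',(275,159),.061),('bosstop',(401,214.5),.042),('TR corner',(423,170),.012),('BR',(424,262),.012)]:
    w=ray('w',u,z,m)[0,:2];print(n,w.round(4),((w-f['t'])@f['R']*1e3).round(1))
E
```

```text
plunger [ 0.5082 -0.242 ] [64.2 -0.3]
hub [ 0.4779 -0.2665] [ 72.4 -38.4]
ball [ 0.4599 -0.3015] [ 95.5 -70.3]
bosstop [ 0.4542 -0.137 ] [-53.8  -1.2]
TR corner [ 0.3971 -0.1325] [-83.6 -50.2]
BR [ 0.5047 -0.0608] [-99.1  78.3]
```

Emit:
{"api": "send_rows", "payload": {"moves": [[[0, 0, 0.9, -1.3, 3.1, 1.5, -1], [0, 0, 0, -1.3, 3.1, 1.5, -1], [0, 0, 0, -1.3, 3.1, 1.5, -1], [0, 0, 0, -1.3, 3.1, 1.5, -1], [0, 0, 0, -1.3, 3.1, 1.5, -1]]]}}

```text
time_s: 5.85
position: [0.4326, -0.0851, 0.2031]
tcp_rot: [[-0.896, -0.444, 0.001], [-0.444, 0.896, -0.0], [-0.0, -0.0, -1.0]]
force: [1.1, -0.7, -0.8]
opening: 0.002
```

```bash
python3 - <<'E'
from h import *
capture('wrist')
go([0.4299,-0.0863,0.025],206.8)
E
```

```text
t 5.9 p [ 0.4287 -0.0795  0.2008] yaw -153.52 F [-3.4  2.7 -0.9] shift cm [ 0.13 -0.83 17.58] turn z -0.32
```

Emit:
{"api": "send_rows", "payload": {"moves": [[[0, 0, 0, 0, -0.4, 2.5, -1], [0, 0, 0, 0, 0, 3.0, -1], [0, 0, 0, 0, 0, 3.0, -1], [0, 0, 0, 0, 0, 2.0, -1], [0, 0, 0, 0, 0, 0, -1]]]}}

```text
time_s: 6.4
position: [0.4331, -0.0892, 0.0966]
tcp_rot: [[-0.895, -0.445, -0.005], [-0.445, 0.895, 0.002], [0.003, 0.004, -1.0]]
force: [0.1, 0.1, 0.0]
opening: 0.005
```

```bash
python3 - <<'E'
from h import *
im=capture('wrist')
go([0.4299,-0.0863,0.025],206.8)
cv2.imwrite('pics/w3.png',im)
E
```

```text
t 6.45 p [ 0.4339 -0.0895  0.0978] yaw -153.52 F [-0.1  0.  -0.3] shift cm [0.21 0.45 7.28] turn z -0.32
```

View pics/w3.png

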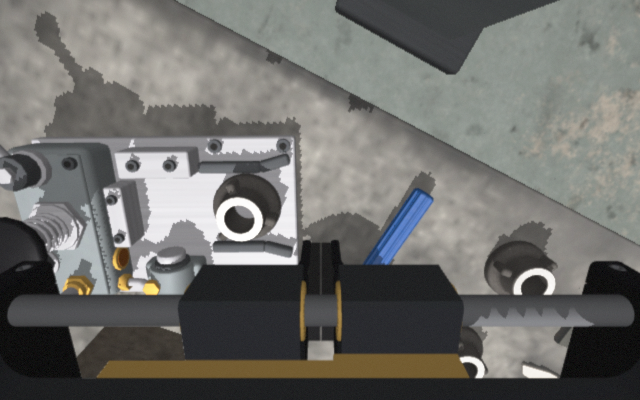

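```bash
python3 - <<'E'
from h import *
f=np.load('fix.npz');m=camera_model('wrist');s=readout.read_state()
p=np.array(s['position']);q=p.copy();q[2]=.012
print(pix('wrist',[p,q]).round(0).tolist(),((p[:2]-f['t'])@f['R']*1e3).round(1))
for n,u,z in[('deb end',(368,262),.02),('deb far',(425,190),.02),('boss top',(240,218),.042),('boss footR',(282,205),.02),('rear R',(299,137),.012),('rear mid',(299,235),.012),('lane R rail',(270,171),.02),('lane L rail',(270,241),.02)]:
    w=ray('wrist',u,z)[0,:2];print(n,((w-f['t'])@f['R']*1e3).round(1))
E
```

```text
[[319.0, 258.0], [319.0, 205.0]] [-105.4    2.1]
deb end [-142.6   45.7]
deb far [-181.3  -11.5]
boss top [-52.8   0.8]
boss footR [-78.6  -0.8]
rear R [-91.6 -48.6]
rear mid [-89.8  26.4]
lane R rail [-71.1 -26. ]
lane L rail [-68.5  27.7]
```

Emit:
{"api": "send_rows", "payload": {"moves": [[[0, 0, -0.3, 0.1, 0, 2.0, -1], [0, 0, 0, 0, 0, 2.5, -1], [0, 0, 0, 0, 0, 1.8, -1], [0, 0, 0, 0, 0, 0.9, -1], [0, 0, 0, 0, 0, 0, -1]]]}}

```text
time_s: 6.95
position: [0.434, -0.0901, 0.0266]
tcp_rot: [[-0.892, -0.452, -0.0], [-0.452, 0.892, 0.0], [0.0, 0.0, -1.0]]
force: [1.1, 0.2, 0.3]
opening: 0.004
```

Emit:
{"api": "send_rows", "payload": {"moves": [[[0, 0, 0, 0, -0.7, 0, -1], [0, 0, 0, 0, -0.7, 0, -1], [0, 0, 0, 0, -0.7, 0, -1], [0, 0, 0, 0, -0.7, 0, -1], [0, 0, 0, 0, -0.7, 0, -1]]]}}

```text
time_s: 7.45
position: [0.4468, -0.1191, 0.027]
tcp_rot: [[-0.892, -0.451, -0.006], [-0.451, 0.892, 0.005], [0.003, 0.007, -1.0]]
force: [-3.4, 9.0, 10.1]
opening: 0.005
```

```bash
python3 - <<'E'
from h import *
f=np.load('fix.npz')
im=capture('wrist');s=readout.read_state();print(((s['position'][:2]-f['t'])@f['R']*1e3).round(1))
go([0.4299,-0.0863,0.025],206.8)
cv2.imwrite('pics/w4.png',im)
E
```

```text
[-72.2   0.4]
t 7.5 p [ 0.4474 -0.1199  0.027 ] yaw -153.17 F [-3.8  5.8  8. ] shift cm [0.04 3.78 0.22] turn z 0.03
```

View pics/w4.png

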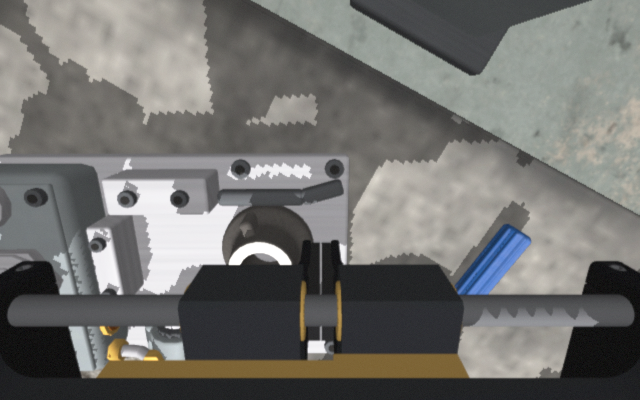

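The casting is being touched from behind, but the tool feels 10 N of upward force near the casting's shoulder. I'll back off a little, go 4 mm lower and push on.

Emit:
{"api": "send_rows", "payload": {"moves": [[[0, 0, 0, 0, 0.6, 0, -1], [0, 0, 0, 0, 0, 0.4, -1], [0, 0, 0, 0, 0, 0, -1], [0, 0, 0, 0, -0.5, 0, -1], [0, 0, 0, 0, -0.5, 0, -1]]]}}

```text
time_s: 8.0
position: [0.4505, -0.124, 0.0222]
tcp_rot: [[-0.892, -0.453, -0.002], [-0.453, 0.892, 0.002], [0.001, 0.003, -1.0]]
force: [-0.6, 1.7, 0.0]
opening: 0.004
```

Emit:
{"api": "send_rows", "payload": {"moves": [[[0, 0, 0, 0, -0.4, 0, -1], [0, 0, 0, 0, -0.4, 0, -1], [0, 0, 0, 0, -0.4, 0, -1], [0, 0, 0, 0, -0.4, 0, -1], [0, 0, 0, 0, -0.4, 0, -1]]]}}

```text
time_s: 8.5
position: [0.4605, -0.1423, 0.0226]
tcp_rot: [[-0.892, -0.453, -0.0], [-0.453, 0.892, 0.0], [0.0, 0.001, -1.0]]
force: [-0.5, 3.5, 1.3]
opening: 0.008
```

```bash
python3 - <<'E'
from h import *
f=np.load('fix.npz')
im=capture('wrist');s=readout.read_state();print(((s['position'][:2]-f['t'])@f['R']*1e3).round(1))
go([0.4299,-0.0863,0.025],206.8)
cv2.imwrite('pics/w5.png',im)
E
```

```text
[-45.2   2.2]
t 8.55 p [ 0.4612 -0.1432  0.0226] yaw -153.09 F [ 0.6  3.1 -0.4] shift cm [ 0.21  6.49 -0.24] turn z 0.11
```

View pics/w5.png

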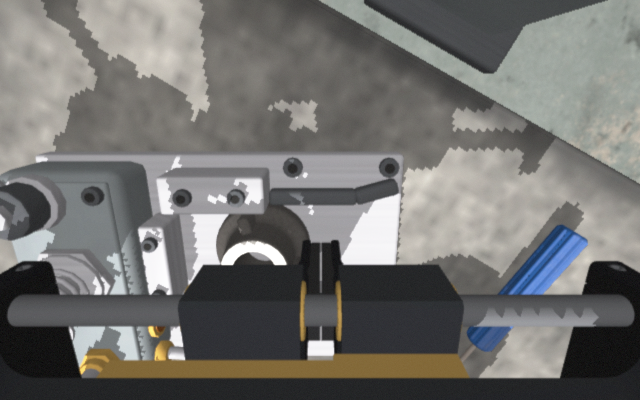

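Emit:
{"api": "send_rows", "payload": {"moves": [[[0, 0, 0, 0, -0.3, -0.1, -1], [0, 0, 0, 0, -0.3, 0, -1], [0, 0, 0, 0, -0.3, 0, -1], [0, 0, 0, 0, -0.3, 0, -1], [0, 0, 0, 0, -0.2, 0, -1]]]}}

```text
time_s: 9.05
position: [0.467, -0.154, 0.0236]
tcp_rot: [[-0.892, -0.451, 0.0], [-0.451, 0.892, 0.002], [-0.001, 0.001, -1.0]]
force: [3.1, 9.9, 1.8]
opening: 0.004
```

Emit:
{"api": "send_rows", "payload": {"moves": [[[0, 0, 0, 0, -0.1, 0, -1], [0, 0, 0, 0, -0.1, 0, -1], [0, 0, 0, 0, -0.1, 0, -1], [0, 0, 0, 0, -0.1, 0, -1], [0, 0, 0, 0, 0, 0, -1]]]}}

```text
time_s: 9.55
position: [0.4686, -0.1569, 0.0237]
tcp_rot: [[-0.892, -0.452, -0.0], [-0.452, 0.892, 0.002], [-0.001, 0.002, -1.0]]
force: [2.5, 9.4, 1.6]
opening: 0.008
```

Emit:
{"api": "send_rows", "payload": {"moves": [[[0, 0, 0, 0, -0.1, 0, -1], [0, 0, 0, 0, -0.1, 0, -1], [0, 0, 0, 0, -0.1, 0, -1], [0, 0, 0, 0, 0, 0, -1], [0, 0, 0, 0, 0, 0, -1]]]}}

```text
time_s: 10.05
position: [0.4699, -0.1591, 0.0237]
tcp_rot: [[-0.892, -0.451, -0.0], [-0.451, 0.892, 0.003], [-0.001, 0.003, -1.0]]
force: [3.3, 10.6, 3.0]
opening: 0.009
```

Emit:
{"api": "send_rows", "payload": {"moves": [[[0, 0, 0, 0, -0.1, 0, -1], [0, 0, 0, 0, -0.1, 0, -1], [0, 0, 0, 0, -0.1, 0, -1], [0, 0, 0, 0, 0, 0, -1], [0, 0, 0, 0, 0, 0, -1]]]}}

```text
time_s: 10.55
position: [0.4702, -0.1601, 0.0236]
tcp_rot: [[-0.893, -0.451, -0.003], [-0.451, 0.893, 0.005], [-0.0, 0.006, -1.0]]
force: [3.4, 16.4, 3.9]
opening: 0.008
```

```bash
python3 - <<'E'
from h import *
f=np.load('fix.npz')
im=capture('wrist');s=readout.read_state();print(((s['position'][:2]-f['t'])@f['R']*1e3).round(1))
go([0.4299,-0.0863,0.025],206.8)
cv2.imwrite('pics/w6.png',cv2.resize(im[140:290,100:360],None,fx=3,fy=3))
E
```

```text
[-26.    2.7]
t 10.6 p [ 0.4702 -0.1601  0.0236] yaw -153.21 F [ 3.8 15.4  3.6] shift cm [ 0.27  8.41 -0.09] turn z -0.01
```

View pics/w6.png

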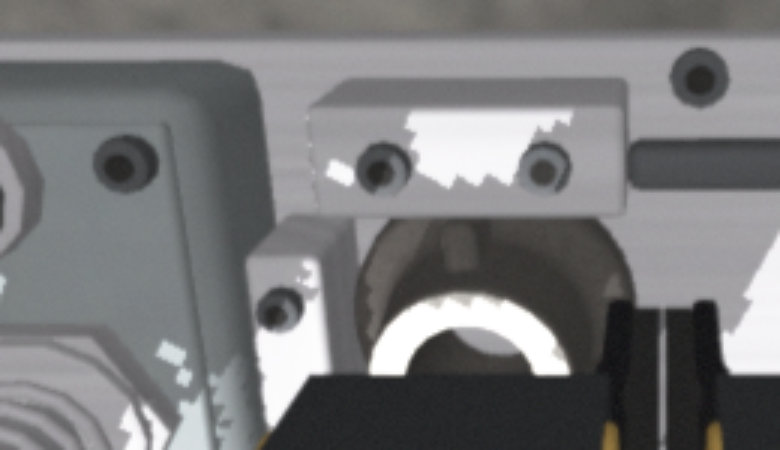

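Emit:
{"api": "send_rows", "payload": {"moves": [[[0, 0, 0, 0, -0.1, 0, -1], [0, 0, 0, 0, -0.1, 0, -1], [0, 0, 0, 0, -0.1, 0, -1], [0, 0, 0, 0, 0, 0, -1], [0, 0, 0, 0, 0, 0, -1]]]}}

```text
time_s: 11.1
position: [0.4701, -0.1604, 0.0236]
tcp_rot: [[-0.893, -0.45, -0.006], [-0.45, 0.893, 0.009], [0.001, 0.011, -1.0]]
force: [3.3, 21.2, 6.5]
opening: 0.002
```

The casting no longer advances while the force rises to 21 N, so it is home, and the view shows it touching the stop. I'll retreat and move to the lever next.

Emit:
{"api": "send_rows", "payload": {"moves": [[[0, 0, 0, 0, 0.8, 0, -1], [0, 0, 0, 0, 1.0, 0, -1], [0, 0, 0, 0, 0, -2, -1], [0, 0, 0, 0, 0, -4, -1], [0, 0, 0, 0, 0, -4, -1]]]}}

```text
time_s: 11.6
position: [0.4643, -0.151, 0.1243]
tcp_rot: [[-0.892, -0.452, -0.001], [-0.452, 0.892, -0.001], [0.001, -0.0, -1.0]]
force: [1.5, -1.3, -0.7]
opening: 0.004
```

Emit:
{"api": "send_rows", "payload": {"moves": [[[0, 0, 8, 0, 0, -1.5, -1], [0, 0, 8, 0, 0, 0, -1], [0, 0, 8, 0, 0, 0, -1], [0, 0, 8, 0, 0, 0, -1], [0, 0, 8, 0, 0, 0, -1]]]}}

```text
time_s: 12.1
position: [0.4649, -0.1515, 0.1389]
tcp_rot: [[-0.973, 0.232, 0.002], [0.232, 0.973, -0.002], [-0.002, -0.002, -1.0]]
force: [-1.2, -0.2, -0.2]
opening: 0.008
```

```bash
python3 - <<'E'
from h import *
f=np.load('fix.npz')
W=lambda x,y,z:np.r_[f['R']@np.array([x,y])/1e3+f['t'],z]
for u in[(465,238),(462,130)]:
  for z in(0,.05,.1):print(u,z,((ray('top',u,z)[0,:2]-f['t'])@f['R']*1e3).round(0))
capture('top');capture('wrist')
for c in('top','wrist'):
  for n in('boss','lever_ball','plunger_top'):
    print(c,n,[(((np.array(d['location'])[:2]-f['t'])@f['R']*1e3).round(1).tolist(),round(d['p'],2)) for d in spot_in(c,n)[:2]])
go(W(96,-110,.15),150);go(W(85,-110,.055),150)
E
```

```text
(465, 238) 0 [163. -99.]
(465, 238) 0.05 [146. -96.]
(465, 238) 0.1 [128. -94.]
(462, 130) 0 [299. 158.]
(462, 130) 0.05 [276. 149.]
(462, 130) 0.1 [252. 141.]
top boss []
top lever_ball []
top plunger_top []
wrist boss [([-5.8, -3.6], 0.6)]
wrist lever_ball [([78.2, -50.0], 0.75)]
wrist plunger_top []
t 12.5 p [ 0.4646 -0.1506  0.1386] yaw 166.97 F [0.9 0.  0.1] shift cm [  0.08 -17.39  -1.14] turn z 16.97
t 12.5 p [ 0.4646 -0.1506  0.1386] yaw 166.97 F [0.9 0.  0.1] shift cm [  0.78 -16.54   8.36] turn z 16.97
```

```bash
python3 - <<'E'
from h import *
f=np.load('fix.npz');m=dict(np.load('m1.npz'));m2=dict(np.load('m2.npz'))
for z in(-.02,0,.02,.04,.06,.08,.1):print(z,[((ray('top',u,z,k)[0,:2]-f['t'])@f['R']*1e3).round(0).tolist() for u,k in(((466,243),None),((413,179),m),((232,121),m2))])
E
```

```text
-0.02 [[166.0, -113.0], [159.0, -124.0], [161.0, -103.0]]
0 [[159.0, -112.0], [155.0, -118.0], [156.0, -104.0]]
0.02 [[152.0, -110.0], [151.0, -111.0], [151.0, -106.0]]
0.04 [[145.0, -109.0], [146.0, -105.0], [146.0, -108.0]]
0.06 [[138.0, -107.0], [142.0, -99.0], [141.0, -110.0]]
0.08 [[131.0, -106.0], [138.0, -92.0], [136.0, -112.0]]
0.1 [[124.0, -105.0], [134.0, -86.0], [131.0, -114.0]]
```

Emit:
{"api": "send_rows", "payload": {"moves": [[[0, 0, 8.5, 0, 0, 0, -1], [0, 0, 8.5, 0, 0, 0, -1], [0, 0, 0, -1.2, -4.5, 0, -1], [0, 0, 0, -1.2, -4.5, 0, -1], [0, 0, 0, -1.2, -4.5, 0, -1]]]}}

```text
time_s: 13.0
position: [0.4277, -0.2864, 0.1386]
tcp_rot: [[-0.867, 0.499, 0.0], [0.499, 0.867, -0.0], [-0.0, -0.0, -1.0]]
force: [0.5, -0.4, 0.4]
opening: 0.004
```

Emit:
{"api": "send_rows", "payload": {"moves": [[[0, 0, 0, 0, 0, 0, -1], [0, 0, 0, 0, 0, 0, -1], [0, 0, 0, 0, 0, 0, -1], [0, 0, 0, 0, 0, 0, -1], [0, 0, 0, 0, 0, 0, -1]]]}}

```text
time_s: 13.5
position: [0.4282, -0.2838, 0.1386]
tcp_rot: [[-0.866, 0.5, -0.0], [0.5, 0.866, 0.0], [0.001, 0.0, -1.0]]
force: [0.5, 0.6, 0.8]
opening: 0.005
```

```bash
python3 - <<'E'
from h import *
f=np.load('fix.npz')
W=lambda x,y,z:np.r_[f['R']@np.array([x,y])/1e3+f['t'],z]
im=capture('wrist');cv2.imwrite('pics/w7.png',im)
for n in('boss','lever_ball','plunger_top'):
    print(n,[(((np.array(d['location'])[:2]-f['t'])@f['R']*1e3).round(1).tolist(),round(d['p'],2)) for d in spot_in('wrist',n)[:2]])
go(W(67,-92,.055),150)
print(readout.read_state()['joint_positions'])
E
```

```text
boss [([2.8, -5.3], 0.91), ([-14.8, 6.0], 0.6)]
lever_ball [([75.4, -42.4], 0.72), ([3.5, -3.5], 0.25)]
plunger_top [([49.2, 7.8], 0.53), ([-154.3, 33.1], 0.39)]
t 13.7 p [ 0.4282 -0.2846  0.1386] yaw 149.97 F [-0.4  0.6  0.8] shift cm [-0.01 -0.13  8.36] turn z -0.03
[-4.60828304e+01  2.88982649e+01  1.02580149e+02  2.60911592e-03
  4.85243996e+01 -1.06054354e+02]
```

View pics/w7.png

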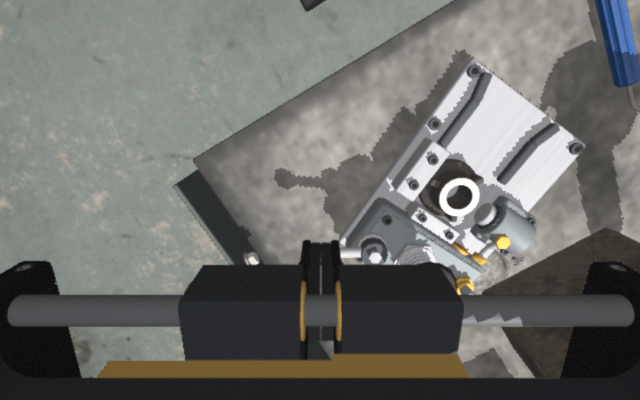

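Emit:
{"api": "send_rows", "payload": {"moves": [[[0, 0, 0, 0, 0, 2.5, -1], [0, 0, 0, 0, 0, 3.0, -1], [0, 0, 0, 0, 0, 2.0, -1], [0, 0, 0, 0, 0, 0.8, -1], [0, 0, 0, 0, 0, 0, -1]]]}}

```text
time_s: 14.2
position: [0.4276, -0.2847, 0.0547]
tcp_rot: [[-0.865, 0.501, -0.002], [0.501, 0.865, 0.002], [0.002, 0.001, -1.0]]
force: [0.6, -0.3, -0.5]
opening: 0.004
```

Emit:
{"api": "send_rows", "payload": {"moves": [[[0, 0, 0, -0.8, 0.1, 0, -1], [0, 0, 0, -0.9, 0.1, 0, -1], [0, 0, 0, -0.4, -0.1, 0, -1], [0, 0, 0, -0.5, -0.1, 0, -1], [0, 0, 0, -0.5, 0, 0, -1]]]}}

```text
time_s: 14.7
position: [0.4543, -0.2998, 0.0558]
tcp_rot: [[-0.865, 0.501, -0.002], [0.501, 0.865, 0.002], [0.002, 0.001, -1.0]]
force: [-1.5, 4.2, 2.3]
opening: 0.008
```

Emit:
{"api": "send_rows", "payload": {"moves": [[[0, 0, 0, -0.6, -0.1, 0, -1], [0, 0, 0, -0.5, 0.1, 0, -1], [0, 0, 0, -0.6, 0.1, 0, -1], [0, 0, 0, -0.5, 0.2, 0, -1], [0, 0, 0, -0.5, 0.2, 0, -1]]]}}

```text
time_s: 15.2
position: [0.4763, -0.3036, 0.0546]
tcp_rot: [[-0.865, 0.501, -0.011], [0.501, 0.865, 0.013], [0.016, 0.006, -1.0]]
force: [-7.7, 12.8, 8.2]
opening: 0.008
```

```bash
python3 - <<'E'
from h import *
f=np.load('fix.npz')
s=readout.read_state();print(((s['position'][:2]-f['t'])@f['R']*1e3).round(1),(s['force'][:2]@f['R']).round(1),s['force'][2])
im=capture('wrist');cv2.imwrite('pics/w8.png',im)
E
```

```text
[104.8 -56.6] [-14.9  -1.1] 8.236424508452293
```

Emit:
{"api": "send_rows", "payload": {"moves": [[[0, 0, 0, 0.4, 0.3, 0, -1], [0, 0, 0, 0.2, 0.2, 0, -1], [0, 0, 0, -0.1, 0.3, 0, -1], [0, 0, 0, -0.1, 0.3, 0, -1], [0, 0, 0, -0.1, 0.2, 0, -1]]]}}

```text
time_s: 15.75
position: [0.4802, -0.3008, 0.0553]
tcp_rot: [[-0.868, 0.497, -0.009], [0.497, 0.868, -0.005], [0.006, -0.009, -1.0]]
force: [-20.6, -13.4, 1.9]
opening: 0.007
```

```bash
python3 - <<'E'
from h import *
f=np.load('fix.npz')
im=capture('wrist');cv2.imwrite('pics/w9.png',im)
s=readout.read_state();print(((s['position'][:2]-f['t'])@f['R']*1e3).round(1),(s['force'][:2]@f['R']).round(1),s['force'][2])
for d in spot_in('wrist','lever_ball')[:3]:print(((np.array(d['location'])[:2]-f['t'])@f['R']*1e3).round(1),d['p'])
E
```

```text
[104.  -51.9] [  2.4 -20.8] 0.3420312581711715
[ 78.7 -36.9] 0.74
```

Emit:
{"api": "send_rows", "payload": {"moves": [[[0, 0, 0, 0.6, -1.0, 0, -1], [0, 0, 0, 0.6, -1.0, 0, -1], [0, 0, 0, 0, 0, -3, -1], [0, 0, 0, 0, 0, -4, -1], [0, 0, 0, 0, 0, -2.5, -1]]]}}

```text
time_s: 16.35
position: [0.4659, -0.3103, 0.1533]
tcp_rot: [[-0.865, 0.502, 0.005], [0.502, 0.865, -0.004], [-0.006, -0.001, -1.0]]
force: [0.9, 0.2, -0.2]
opening: 0.005
```

Emit:
{"api": "send_rows", "payload": {"moves": [[[0, 0, 0, -0.4, 4.0, -0.5, -1], [0, 0, 0, -0.4, 4.0, 0, -1], [0, 0, -8, 0, 0, 0, -1], [0, 0, -8, 0, 0, 0, -1], [0, 0, -8, 0, 0, 0, -1]]]}}

```text
time_s: 16.85
position: [0.5128, -0.2435, 0.1563]
tcp_rot: [[-0.995, 0.1, 0.004], [0.1, 0.995, -0.002], [-0.004, -0.001, -1.0]]
force: [-0.2, 0.1, -0.4]
opening: 0.001
```

Emit:
{"api": "send_rows", "payload": {"moves": [[[0, 0, -8, 0, 0, 0, -1], [0, 0, -8, 0, 0, 0, -1], [0, 0, -8, 0, 0, 0, -1], [0, 0, -7, 0, 0, 0, -1], [0, 0, 0, 0, 0, 0, -1]]]}}

```text
time_s: 17.35
position: [0.5123, -0.244, 0.1561]
tcp_rot: [[-0.907, -0.421, 0.003], [-0.421, 0.907, -0.001], [-0.002, -0.003, -1.0]]
force: [0.3, 0.1, -0.2]
opening: 0.001
```

```bash
python3 - <<'E'
from h import *
f=np.load('fix.npz')
W=lambda x,y,z:np.r_[f['R']@np.array([x,y])/1e3+f['t'],z]
im=capture('wrist');cv2.imwrite('pics/w10.png',im);np.savez('m10.npz',**camera_model('wrist'))
go(W(65.5,0,.087),205)
print(readout.read_state()['joint_positions'][5])
for n in('boss','lever_ball','plunger_top'):
    print(n,[(((np.array(d['location'])[:2]-f['t'])@f['R']*1e3).round(1).tolist(),round(d['p'],2)) for d in spot_in('wrist',n)[:2]])
E
```

```text
t 17.4 p [ 0.5121 -0.2439  0.156 ] yaw -155.25 F [-0.4 -0.3  0.3] shift cm [0.25 0.22 6.9 ] turn z -0.25
-151.54037270942834
boss [([2.7, 2.6], 0.75), ([8.2, -4.6], 0.57)]
lever_ball [([90.0, -37.0], 0.74), ([5.6, 6.1], 0.67)]
plunger_top [([66.8, 1.2], 0.96)]
```

View pics/w10.png

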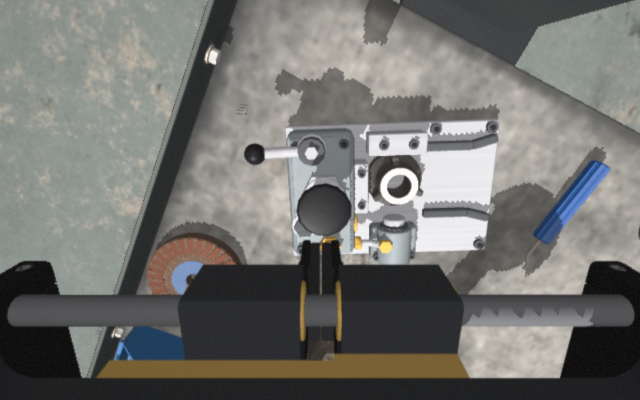

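```bash
python3 - <<'E'
from h import *
f=np.load('fix.npz');m=dict(np.load('m10.npz'))
F=lambda u,z:((ray('w',u,z,m)[0,:2]-f['t'])@f['R']*1e3)
h=F((312,152),.062);b=F((254.5,154),.061);pl=F((324.5,210),.087)
print(h,b,np.degrees(np.arctan2(*(b-h)[::-1])),pl,F((399,185.5),.042),F((287,128),.012),F((497,107),.012),F((362,160),.034),F((362,218),.034))
im=cv2.imread('pics/w10.png');
for n in('lever_ball','plunger_top','boss'):
  for d in regions_of('wrist',n)[:1]:
    v,u=np.nonzero(d['mask']);print(n,d['p'],u.mean(),v.mean(),u.min(),u.max(),v.min(),v.max())
E
```

```text
[ 71.79330654 -36.07413923] [114.54775999 -35.90267592] 0.22977889532019952 [63.95640723  0.68618178] [ 2.4209513  -2.35312442] [ 94.14843315 -48.69355592] [-84.74919591 -59.90249174] [ 31.83948574 -22.95279586] [31.78707949 28.21286266]
plunger_top 0.86 324.0816326530612 209.79545454545453 298 350 185 235
boss 0.85 393.9606690777577 179.41184448462928 368 422 155 205
```

Lever reads about 0° (closed) and the boss is at x≈2.4 mm, home within error. Next is the plunger.

Emit:
{"api": "send_rows", "payload": {"moves": [[[0, 0, 0, 0.2, 0.2, 2.0, -1], [0, 0, 0, 0, 0, 2.5, -1], [0, 0, 0, 0, 0, 1.5, -1], [0, 0, 0, 0, 0, 0.4, -1], [0, 0, 0, 0, 0, 0, -1]]]}}

```text
time_s: 18.2
position: [0.5084, -0.2422, 0.0911]
tcp_rot: [[-0.907, -0.421, -0.001], [-0.421, 0.907, 0.001], [0.0, 0.001, -1.0]]
force: [0.6, -0.2, -0.5]
opening: 0.004
```

Emit:
{"api": "send_rows", "payload": {"moves": [[[0, 0, 0, 0, 0, 0.9, -1], [0, 0, 0, 0, 0, 0.9, -1], [0, 0, 0, 0, 0, 0.8, -1], [0, 0, 0, 0, 0, 0.2, -1], [0, 0, 0, 0, 0, 0, -1]]]}}

```text
time_s: 18.7
position: [0.5099, -0.2433, 0.0655]
tcp_rot: [[-0.907, -0.421, 0.003], [-0.421, 0.907, -0.002], [-0.002, -0.004, -1.0]]
force: [-0.2, 1.0, 7.7]
opening: 0.0
```

Emit:
{"api": "send_rows", "payload": {"moves": [[[0, 0, 0, 0, 0, 0.3, -1], [0, 0, 0, 0, 0, 0, -1], [0, 0, 0, 0, 0, -1.0, -1], [0, 0, 0, 0, 0, -1.2, -1], [0, 0, 0, 0, 0, -1.1, -1]]]}}

```text
time_s: 19.2
position: [0.5089, -0.2426, 0.0948]
tcp_rot: [[-0.907, -0.421, 0.001], [-0.421, 0.907, -0.001], [-0.001, -0.001, -1.0]]
force: [0.4, -0.1, -0.4]
opening: 0.004
```

Emit:
{"api": "send_rows", "payload": {"moves": [[[0, 0, 0, 0, 0, 0, -1], [0, 0, 0, 0, 0, 0, -1], [0, 0, 0, 0, 0, 1.0, -1], [0, 0, 0, 0, 0, 1.1, -1], [0, 0, 0, 0, 0, 1.1, -1]]]}}

```text
time_s: 19.7
position: [0.5092, -0.2428, 0.0645]
tcp_rot: [[-0.907, -0.421, 0.001], [-0.421, 0.907, -0.0], [-0.0, -0.001, -1.0]]
force: [-17.3, 10.6, 117.1]
opening: 0.005
```

Emit:
{"api": "send_rows", "payload": {"moves": [[[0, 0, 0, 0, 0, 0.1, -1], [0, 0, 0, 0, 0, 0, -1], [0, 0, 0, 0, 0, 0, -1], [0, 0, 0, 0, 0, 0, -1], [0, 0, 0, 0, 0, -1.1, -1]]]}}

```text
time_s: 20.2
position: [0.509, -0.2426, 0.0725]
tcp_rot: [[-0.907, -0.421, 0.002], [-0.421, 0.907, -0.001], [-0.001, -0.002, -1.0]]
force: [1.0, -0.4, 3.1]
opening: 0.002
```

That stroke hit bottom too fast: 117 N spike against the 120 N limit. From here I slow the end of each stroke and don't command below bottom (z≈0.0645).

Emit:
{"api": "send_rows", "payload": {"moves": [[[0, 0, 0, 0, 0, -1.0, -1], [0, 0, 0, 0, 0, -0.8, -1], [0, 0, 0, 0, 0, 0, -1], [0, 0, 0, 0, 0, 0, -1], [0, 0, 0, 0, 0, 0, -1]]]}}

```text
time_s: 20.7
position: [0.5076, -0.2417, 0.0883]
tcp_rot: [[-0.907, -0.421, -0.002], [-0.421, 0.907, 0.002], [0.001, 0.003, -1.0]]
force: [0.1, 0.0, -0.2]
opening: 0.008
```

```bash
python3 - <<'E'
from h import *
f=np.load('fix.npz')
capture('wrist');go([0.509,-0.2426,.065])
for n in('pin_top','ram','plunger_top','lever_ball','boss'):
    print(n,[(((np.array(d['location'])[:2]-f['t'])@f['R']*1e3).round(1).tolist(),np.round(d['location'][2],3),round(d['p'],2)) for d in spot_in('wrist',n)[:2]])
E
```

```text
t 20.75 p [ 0.5078 -0.2418  0.0884] yaw -155.09 F [-0.3 -0.6  0.7] shift cm [-0.08 -0.13  2.34] turn z None
pin_top []
ram [([7.3, 23.9], np.float64(0.03), 0.88)]
plunger_top [([71.0, -11.0], np.float64(0.089), 0.87)]
lever_ball []
boss [([6.4, -5.6], np.float64(0.034), 0.96)]
```

Emit:
{"api": "send_rows", "payload": {"moves": [[[0, 0, 0, 0, 0, -0.4, -1], [0, 0, 0, 0, 0, 0, -1], [0, 0, 0, 0, 0, 0.8, -1], [0, 0, 0, 0, 0, 0.7, -1], [0, 0, 0, 0, 0, 0.5, -1]]]}}

```text
time_s: 21.5
position: [0.5095, -0.243, 0.0737]
tcp_rot: [[-0.907, -0.421, 0.002], [-0.421, 0.907, -0.001], [-0.001, -0.002, -1.0]]
force: [0.5, 0.2, 9.4]
opening: 0.003
```

Emit:
{"api": "send_rows", "payload": {"moves": [[[0, 0, 0, 0, 0, 0.3, -1], [0, 0, 0, 0, 0, 0.2, -1], [0, 0, 0, 0, 0, 0.1, -1], [0, 0, 0, 0, 0, 0.1, -1], [0, 0, 0, 0, 0, 0, -1]]]}}

```text
time_s: 22.0
position: [0.5095, -0.243, 0.0672]
tcp_rot: [[-0.907, -0.421, 0.002], [-0.421, 0.907, -0.001], [-0.001, -0.002, -1.0]]
force: [0.7, -0.5, 8.0]
opening: 0.004
```

Emit:
{"api": "send_rows", "payload": {"moves": [[[0, 0, 0, 0, 0, 0.1, -1], [0, 0, 0, 0, 0, 0.1, -1], [0, 0, 0, 0, 0, 0, -1], [0, 0, 0, 0, 0, -1.3, -1], [0, 0, 0, 0, 0, -1.5, -1]]]}}

```text
time_s: 22.5
position: [0.5083, -0.2422, 0.0925]
tcp_rot: [[-0.907, -0.421, -0.001], [-0.421, 0.907, 0.001], [0.001, 0.001, -1.0]]
force: [0.5, 0.1, 0.9]
opening: 0.004
```

Emit:
{"api": "send_rows", "payload": {"moves": [[[0, 0, 0, 0, 0, 0, -1], [0, 0, 0, 0, 0, 0, -1], [0, 0, 0, 0, 0, 0.9, -1], [0, 0, 0, 0, 0, 0.8, -1], [0, 0, 0, 0, 0, 0.5, -1]]]}}

```text
time_s: 23.0
position: [0.5086, -0.2424, 0.0695]
tcp_rot: [[-0.907, -0.421, -0.0], [-0.421, 0.907, 0.0], [0.0, 0.0, -1.0]]
force: [1.0, 0.1, 5.6]
opening: 0.005
```

Emit:
{"api": "send_rows", "payload": {"moves": [[[0, 0, 0, 0, 0, 0.2, -1], [0, 0, 0, 0, 0, 0.2, -1], [0, 0, 0, 0, 0, 0.1, -1], [0, 0, 0, 0, 0, 0.1, -1], [0, 0, 0, 0, 0, 0, -1]]]}}

```text
time_s: 23.5
position: [0.5087, -0.2424, 0.0654]
tcp_rot: [[-0.907, -0.421, 0.0], [-0.421, 0.907, -0.0], [-0.0, -0.0, -1.0]]
force: [-1.7, 0.4, 13.9]
opening: 0.003
```

That was stroke 4. I'll do two more at the same slow pace.

Emit:
{"api": "send_rows", "payload": {"moves": [[[0, 0, 0, 0, 0, 0, -1], [0, 0, 0, 0, 0, -1.3, -1], [0, 0, 0, 0, 0, -1.5, -1], [0, 0, 0, 0, 0, 0, -1], [0, 0, 0, 0, 0, 0, -1]]]}}

```text
time_s: 24.0
position: [0.5079, -0.2419, 0.0919]
tcp_rot: [[-0.907, -0.421, -0.001], [-0.421, 0.907, 0.001], [0.001, 0.002, -1.0]]
force: [-0.6, 0.0, 0.9]
opening: 0.004
```

Emit:
{"api": "send_rows", "payload": {"moves": [[[0, 0, 0, 0, 0, 0.9, -1], [0, 0, 0, 0, 0, 0.8, -1], [0, 0, 0, 0, 0, 0.5, -1], [0, 0, 0, 0, 0, 0.2, -1], [0, 0, 0, 0, 0, 0.2, -1]]]}}

```text
time_s: 24.5
position: [0.5085, -0.2423, 0.066]
tcp_rot: [[-0.907, -0.421, -0.0], [-0.421, 0.907, 0.0], [0.0, 0.001, -1.0]]
force: [-0.6, -0.3, 6.9]
opening: 0.006
```

Emit:
{"api": "send_rows", "payload": {"moves": [[[0, 0, 0, 0, 0, 0.1, -1], [0, 0, 0, 0, 0, 0.1, -1], [0, 0, 0, 0, 0, 0, -1], [0, 0, 0, 0, 0, -1.3, -1], [0, 0, 0, 0, 0, -1.5, -1]]]}}

```text
time_s: 25.0
position: [0.508, -0.242, 0.0918]
tcp_rot: [[-0.907, -0.421, -0.002], [-0.421, 0.907, 0.001], [0.001, 0.002, -1.0]]
force: [0.8, -0.3, 0.4]
opening: 0.005
```

Emit:
{"api": "send_rows", "payload": {"moves": [[[0, 0, 0, 0, 0, 0, -1], [0, 0, 0, 0, 0, 0, -1], [0, 0, 0, 0, 0, 0.9, -1], [0, 0, 0, 0, 0, 0.8, -1], [0, 0, 0, 0, 0, 0.5, -1]]]}}

```text
time_s: 25.5
position: [0.5085, -0.2424, 0.0694]
tcp_rot: [[-0.907, -0.421, -0.0], [-0.421, 0.907, 0.0], [0.0, 0.0, -1.0]]
force: [-0.1, -0.5, 6.8]
opening: 0.007
```

Emit:
{"api": "send_rows", "payload": {"moves": [[[0, 0, 0, 0, 0, 0.2, -1], [0, 0, 0, 0, 0, 0.2, -1], [0, 0, 0, 0, 0, 0.1, -1], [0, 0, 0, 0, 0, 0.1, -1], [0, 0, 0, 0, 0, 0, -1]]]}}

```text
time_s: 26.0
position: [0.5086, -0.2423, 0.0654]
tcp_rot: [[-0.907, -0.421, -0.0], [-0.421, 0.907, -0.0], [0.0, -0.0, -1.0]]
force: [-2.0, 1.4, 13.6]
opening: 0.003
```

Emit:
{"api": "send_rows", "payload": {"moves": [[[0, 0, 0, 0, 0, -1.3, -1], [0, 0, 0, 0, 0, -1.5, -1], [0, 0, 0, 0, 0, -3.0, -1], [0, 0, 0, 0, 0, -4.0, -1], [0, 0, 0, 0, 0, 0, -1]]]}}

```text
time_s: 26.5
position: [0.5109, -0.244, 0.1664]
tcp_rot: [[-0.907, -0.421, 0.007], [-0.421, 0.907, -0.005], [-0.004, -0.007, -1.0]]
force: [0.3, -0.1, 1.0]
opening: 0.006
```

Six full strokes have been pressed and released. I'll move aside along +x to view the pin obliquely.

Emit:
{"api": "send_rows", "payload": {"moves": [[[0, 0, 1.5, -0.7, -3.3, 0, -1], [0, 0, 1.5, -0.7, -3.3, 0, -1], [0, 0, 1.5, -0.7, -3.3, 0, -1], [0, 0, 0, -0.7, -3.3, 0, -1], [0, 0, 0, 0, 0, 0, -1]]]}}

```text
time_s: 27.0
position: [0.5866, -0.3572, 0.1606]
tcp_rot: [[-0.938, -0.347, 0.001], [-0.347, 0.938, -0.002], [-0.0, -0.002, -1.0]]
force: [-0.2, -0.1, 0.9]
opening: 0.006
```

```bash
python3 - <<'E'
from h import *
f=np.load('fix.npz');W=lambda x,y,z:np.r_[f['R']@np.array([x,y])/1e3+f['t'],z/1e3]
im=capture('wrist');m=camera_model('wrist');s=readout.read_state()
print(((s['position'][:2]-f['t'])@f['R']*1e3).round(1),s['joint_positions'].round(0))
print(pix('w',[W(62,46,z) for z in(45,55,65,80)],m).round(0).tolist(),pix('w',[W(66,0,87),W(116,-38,61)],m).round(0).tolist())
u,v=pix('w',[W(62,46,70)],m)[0].astype(int)
for n in('pin_top','ram','plunger_top','lever_ball','boss'):
    print(n,[(((np.array(d['location'])[:2]-f['t'])@f['R']*1e3).round(1).tolist(),np.round(d['location'][2],3),round(d['p'],2)) for d in spot_in('wrist',n)[:2]])
x0,y0=max(0,min(u-110,380)),max(0,min(v-120,200))
print(x0,y0);cv2.imwrite('pics/w11.png',cv2.resize(im[y0:y0+200,x0:x0+260],None,fx=3,fy=3,interpolation=2));np.savez('m11.npz',**m)
E
```

```text
[199.3  17.5] [ -41.   39.   76.   -0.   65. -151.]
[[485.0, 208.0], [491.0, 212.0], [496.0, 217.0], [506.0, 224.0]] [[509.0, 166.0], [424.0, 115.0]]
pin_top [([65.3, 43.8], np.float64(0.073), 0.61)]
ram [([7.5, 26.9], np.float64(0.03), 0.61)]
plunger_top [([70.8, 1.5], np.float64(0.088), 0.82)]
lever_ball [([87.7, -36.4], np.float64(0.061), 0.98)]
boss [([7.9, -7.3], np.float64(0.039), 0.6)]
380 98
```

View pics/w11.png

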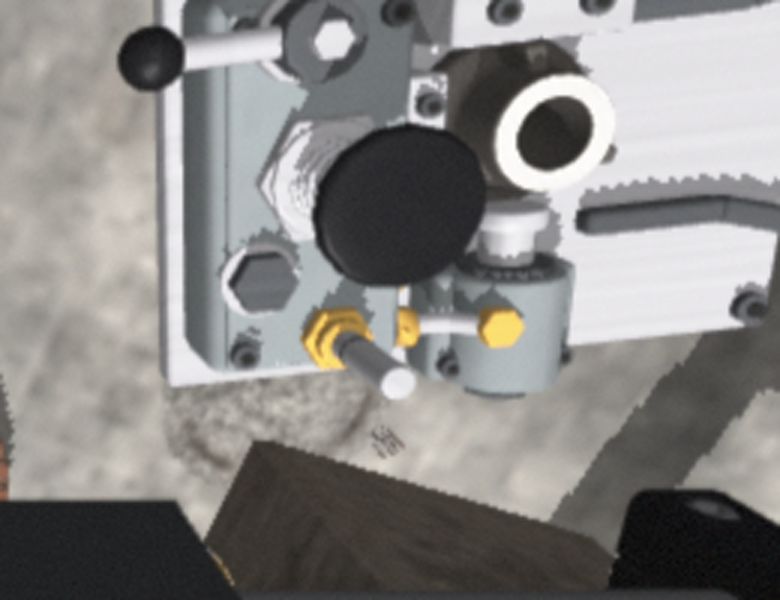

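```bash
python3 - <<'E'
from h import *
f=np.load('fix.npz');m=dict(np.load('m11.npz'))
F=lambda u,z:((ray('w',u,z,m)[0,:2]-f['t'])@f['R']*1e3).round(1)
g=lambda a,b:(380+a/3,98+b/3)
print('plunger',F(g(402,205),.087),'boss',F(g(556,133),.042),'hub',F(g(333,38),.062),'ball',F(g(152,58),.061),'pin80',F(g(398,381),.08),'pin75',F(g(398,381),.075))
s=readout.read_state();print(s['time_s'],s['force'].round(1))
bot.hand_in()
E
```

```text
plunger [62.4  0.6] boss [-1.7 -1.9] hub [ 67.8 -35.9] ball [111. -36.] pin80 [57.1 47.7] pin75 [54.4 50. ]
27.3 [-0.4  1.1  0.1]
the job is handed in; nothing more can be done
```

I've handed the job in at 27.3 s of the 58 s: the casting is slid home and clamped, the lever is closed, and the pin stands fully out.

**What I did:**
- **Casting:** I slid it along the plate with the closed fingers until it stopped at the back stop. At the end it no longer moved while the push rose to 21 N.
- **Lever:** I pushed it round to its end stop, where it held against about 20 N.
- **Plunger:** I made six strokes to the bottom or close to it, and let the plunger come fully up after each one. I then moved the arm clear to the side.

**Last checks:**
- **Casting:** allowing for the 4–5 mm by which that last view shifted every known point along the lane, it sits at about x = 3 mm, which is home. The ram nose is out towards it.
- **Lever:** it measures about 0°, so closed.
- **Pin and plunger:** the pin top matches the 80 mm fully-out height, and the plunger is up.
- **Robot:** it touches nothing; the wrist force was about 1 N.

**What did not go cleanly:**
- **Force spike:** the second stroke hit bottom too fast and the wrist force reached 117 N at one reading, just under the 120 N limit. I can't rule out a higher peak between readings. I slowed the later strokes, and their readings stayed below 14 N.
- **Lever push:** the finger briefly jammed against the lever at about 15 N before I corrected its path.
- **Network positions:** the trained networks were up to about 25 mm off for the lever ball and a few mm off for the casting. For those I relied on my own pixel measurements.

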